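# Hook the open dabba's ring and swing its flap shut

## Task

The spice dabba on the bamboo shelf stands open. Take the pole that has a hook at its end, pass the hook through the ring eye on the edge of the flap and swing the flap fully shut with the hook in the ring; then draw the hook out and lay the pole down flat on the bamboo shelf again and let go.

Things in the scene. Friction and masses are not known exactly. Their poses are not given: they have to be found in the camera images.
- hook_pole: Pole with hook, lying on the bamboo shelf (top at z = 30 mm); 100 g. Wooden handle 22 wide (x), 32 tall (z), 130 long (y -100 to +30); 8 mm steel shaft along +y at z = 16 to y = 190, where it bends square to +x, level, as a 40 mm hook. Origin: handle's underside at the balance point; grip there across x; z up. A like rod without a hook lies 140 mm nearer or farther.
- hook (a point): Middle of the hook at the pole's end. The hook is 8 mm thick and runs along x from -20 mm (the bend, on the shaft's centre line) to +20 mm (plus 4 mm of rounded tip). Axes are those of the pole (the shaft runs off to -y); the point lies at x = 20, y = 190, z = 16 mm in the pole's frame.
- ring_eye (a point): Centre of the steel ring on the flap's free edge: hole 36 mm, bar 6 mm thick. Axes turn with the flap: x, the hole's axis, is parallel to the hinge, level, roughly away from the robot; y points through the flap to the hinge line 114 mm off; z is the flap's outer side, up when shut. The hinge is on the fixed box's left rim: shutting swings the ring to the right and down to z = 105 mm.
- flap (a joint): Angle of the steel flap (152 mm along the hinge, 93 mm wide; box 150 x 90 mm, rim 75 mm above the shelf), rad: 0 fully shut, level, at its stop; 1.57 straight up; at most 2.0. It stays where it is left (stiff hinge, about 1 to 2 N at the ring).

How it is judged:
On the way, in this order (a step that is already met when the one before it is completed fails the run):
1. the hook is through the ring eye while the flap is still open (x of hook in the frame of ring_eye between -0.018 and 0.018 m and y of hook in the frame of ring_eye between -0.017 and 0.017 m and z of hook in the frame of ring_eye between -0.017 and 0.017 m and value of joint flap above 1 rad), for 0.1 s.
2. the flap is half way down (angle under 0.8 rad), with the hook in the ring (x of hook in the frame of ring_eye between -0.018 and 0.018 m and y of hook in the frame of ring_eye between -0.017 and 0.017 m and z of hook in the frame of ring_eye between -0.017 and 0.017 m and value of joint flap below 0.8 rad), for 0.05 s.
3. the flap is shut (within 0.12 rad) with the hook still in the ring (x of hook in the frame of ring_eye between -0.018 and 0.018 m and y of hook in the frame of ring_eye between -0.017 and 0.017 m and z of hook in the frame of ring_eye between -0.017 and 0.017 m and value of joint flap below 0.12 rad), for 0.1 s.
At the end, for the whole second after the job is handed in: The flap is shut to within 0.12 rad (7 degrees), the hook is out of the ring (its middle more than 50 mm from the ring's centre), and the hook pole rests flat on the bamboo shelf (handle underside within 8 mm of the shelf top, within 10 degrees of level, the same side up), still and released (value of joint flap below 0.12 rad and distance between hook and ring_eye above 0.05 m and height (world z) of hook_pole between 0.022 and 0.038 m and angle between hook_pole's own z axis and vertical below 0.17 rad and linear speed of hook_pole below 0.02 m/s); the robot touches nothing.
It also fails if it takes over 59 s, if anything falls off the work surface, if the arm or the gripper's body presses on something with over 40 N, if the wrist force passes 120 N, or if a joint passes its speed limit or range.

## Robot

A 6-joint arm with a two-finger parallel gripper is mounted at the origin on the work surface. World frame = base frame: x ahead of the robot, y to its left, z up, the work surface at z = 0. Lengths are in m, angles in rad, forces in N, time in s.
With the tool pointing down it reaches from about 0.375 to 0.9 m from the base axis. Payload 3.1 kg.
Tool frame: the origin (TCP) lies between the finger pads; the fingertips stand 17 mm ahead of it and the grasp point (between the pads) lies 2 mm behind it; z points along the fingers, y is the line along which they close (so a half turn about z gives the same grasp; the last joint's range is limited). The gripper opens to 85 mm and grips with 20 to 120 N. Pads are 22 mm wide; open, the fingers measure 114 mm over their backs; the gripper's body (76 mm by 85 mm) begins 54 mm behind the grasp point. The pads swing forward as they close: fully open they stand 13 mm farther back than shut.
Start: joints at [-1.371, 0.527, 1.433, -0, 1.181, -0.178], TCP at [0.231, -0.581, 0.248] pointing down, gripper open.
Joint ranges: [-3.08, 3.08], [-0.75, 2.2], [0.22, 2.44], [-1.43, 4.57], [0, 2.65], [-2.85, 2.85]. Speed limits (rad/s): [2.79, 2.79, 3.14, 3.14, 3.14, 3.14].

## Interface

Orientations are given as a unit quaternion [x, y, z, w].
In Python, from station import sense, vision, order gives the robot as it stands.
- The arm moves only by the shell command python3 -m crank 'ROWS' [OPENING] [FORCE]. ROWS is JSON, a list of rows, each an object with "dp": the shift along the world's x, y, z in units of 30 mm (1.0 is 30 mm), a list of three; "angular": the turn, a rotation vector about the world's x, y, z in degrees, a list of three. In form: [{"dp": [dx, dy, dz], "angular": [ax, ay, az]}, ...]. A call has 1 to 20 rows; each row shifts and turns the commanded pose from where the row before left it; what a row does not reach is not made up. A row lasts 1/10 s, in which the tool goes at most 50 mm and 8.59 degrees, less where a joint would pass 70% of its speed; a pose out of reach is approached as far as the arm can. A call is refused whole if a number of a shift passes 1 or a number of a turn 8.59, either way. A call with a gripper value outside its range is refused whole. OPENING is the closure, from 0 (fully open) to 1 (shut), set as the call begins (- or left out, the last holds). The fingers move at their own pace and stop on an object; FORCE is the grip in N (left out, the last holds). Time passes only in rows, so rows that do not move let the fingers close. It gives the time, the measured TCP pose, the force, the opening and the grip force at its end, in the units of the state.
- sense(): the state, without advancing time (a new reading comes with each control period).
- vision.snapshot(name): name is "scene" or "top" or "wrist"; returns a dict with "image" (480x640x3 uint8, blue, green, red), "range_z" (480x640 float32, m along the optical axis (not along the pixel's ray), 0 where there is no reading), "mtx" (3x3 intrinsics, pixels), "pose" (4x4, takes a point from camera to world coordinates); the wrist camera has in their place "mount" (4x4, takes a point from camera to tool coordinates, whose origin is the TCP and whose axes are the flange's). Camera axes: x right, y down, z forward; pixel columns grow to the right and rows downward; lengths in m; the calibration is good to about 2 mm. A picture is of the moment at which its call begins: read the wrist's pose just before it.
- order.sign_off(): hands the job in; it is judged then, once.
The state is a dict: "t": time; "q": joint angles; "qd": joint speeds; "tau": joint torques, N m; "tcp_pos": TCP position; "tool_rot": TCP orientation; "force": force on the tool from outside, world axes, zero at the start; "ft_torque": the same for the moment, N m; "finger_gap": opening from 0.0 (shut) to 1.0 (fully open); "gripper_force": force on a finger pad.
Only numpy, scipy, OpenCV 4.12 (cv2) and the standard library are available. Lean on these libraries where they do the work, as an engineer would, in place of code of your own. Each camera call takes 0.05 s, during which the arm holds its last target. There are 200 camera calls.

## Working session

There is one attempt and no reset: what is moved stays moved. The work goes in short steps, Python scripts to look and compute and a shell command to move; the robot and the scene stay as the last step left them, time stands still between calls to the robot, and variables do not carry over. Pictures are saved under pics/ and viewed, at most 10 in all, crops included, and the job is handed in when it is done.

```bash
mkdir -p pics; python3 - <<'E'
from station import sense, vision
import cv2, numpy as np
s=sense(); print(s['t'],s['tcp_pos'],s['tool_rot'])
for n in ['scene','top']:
    d=vision.snapshot(n); cv2.imwrite(f'pics/{n}.png',d['image']); np.savez(f'{n}.npz',**d); print(n,d['mtx'].tolist(),np.round(d['pose'],4).tolist())
E
```

```text
0.0 [ 0.23044848 -0.58023344  0.24731701] [ 9.82210147e-01  1.87781876e-01 -8.55336705e-06 -1.09272816e-03]
scene [[518.4016503121092, 0.0, 323.39216917441144], [0.0, 518.4016503121092, 239.18018856830824], [0.0, 0.0, 1.0]] [[-0.6598, 0.5023, -0.5589, 1.0484], [0.7514, 0.4413, -0.4905, 0.385], [0.0003, -0.7436, -0.6687, 0.707], [0.0, 0.0, 0.0, 1.0]]
top [[615.7068864143696, 0.0, 313.4994926277525], [0.0, 615.7068864143696, 235.7346445997217], [0.0, 0.0, 1.0]] [[0.0094, -0.9965, 0.0834, 0.4859], [-0.9998, -0.0106, -0.0138, -0.022], [0.0147, -0.0832, -0.9964, 1.0704], [0.0, 0.0, 0.0, 1.0]]
```

View pics/scene.png

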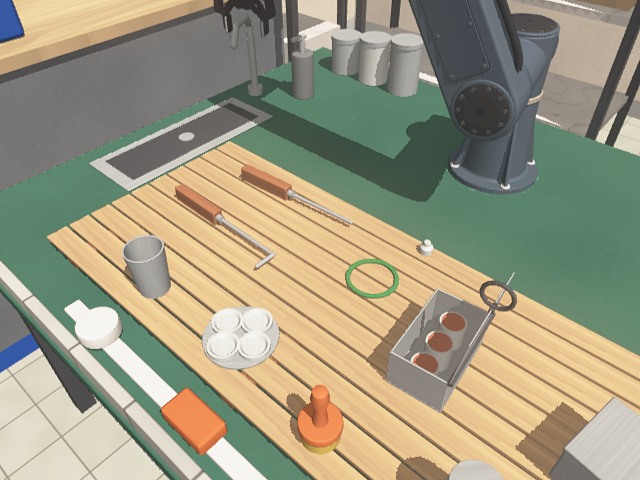

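View pics/top.png

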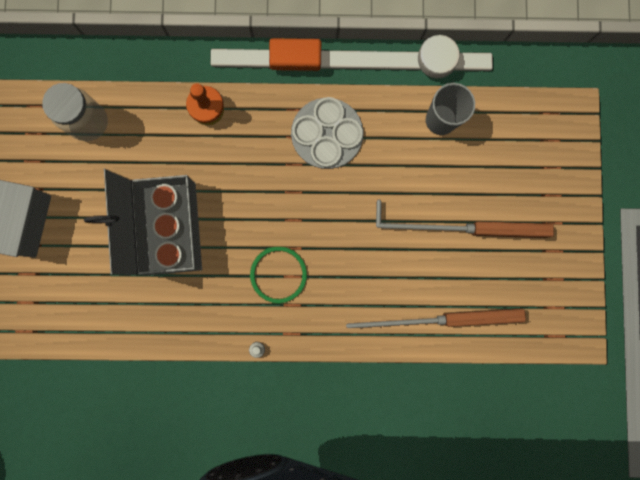

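The scene view shows the hooked pole (handle at about (198,203), hook at (265,260)), the plain rod nearer the robot, and the open dabba with its dark ring at (497,295). In the top view the hook pole is the farther one: handle (513,230), bend (379,227), hook pointing to +x. The box is at (150,225) and the ring is edge-on at (100,218).

```bash
cat > h.py <<'E'
import numpy as np, cv2
def cloud(d):
    v,u=np.mgrid[0:480,0:640]; z=d['range_z']; K=d['mtx']
    P=np.stack([(u-K[0,2])/K[0,0]*z,(v-K[1,2])/K[1,1]*z,z],-1)
    return P@d['pose'][:3,:3].T+d['pose'][:3,3]
def ray(d,u,v):
    r=d['pose'][:3,:3]@np.linalg.inv(d['mtx'])@[u,v,1]; return d['pose'][:3,3],r/np.linalg.norm(r)
def plane(d,u,v,z):
    o,r=ray(d,u,v); return o+r*(z-o[2])/r[2]
def tri(a,b):
    (o1,r1),(o2,r2)=a,b
    t=np.linalg.lstsq(np.c_[r1,-r2],o2-o1,rcond=None)[0]
    p,q=o1+r1*t[0],o2+r2*t[1]; return (p+q)/2,np.linalg.norm(p-q)
E
python3 - <<'E'
from h import *
np.set_printoptions(precision=4,suppress=True)
T=dict(np.load('top.npz'));S=dict(np.load('scene.npz'))
CT=cloud(T);CS=cloud(S)
# handle
hsv=cv2.cvtColor(T['image'],cv2.COLOR_BGR2HSV)
m=((hsv[...,0]<14)&(hsv[...,1]>120)&(hsv[...,2]>60)).astype(np.uint8)
m[:200]=0;m[:,:420]=0
n,l,st,c=cv2.connectedComponentsWithStats(m)
for i in range(1,n):
    if st[i,4]>200:
        P=CT[l==i]; 
        cs,_=cv2.findContours((l==i).astype(np.uint8),0,2)
        box=cv2.boxPoints(cv2.minAreaRect(max(cs,key=len)))
        print(st[i],c[i],'z',np.percentile(P[:,2],[5,50,95]))
        print(np.array([plane(T,u,v,.062) for u,v in box]))
print('hook pts',plane(T,379,227,.046),plane(T,379,203,.046),plane(T,470,228,.046))
# above-shelf points in box area, top view
for nm,C in(('top',CT),('scene',CS)):
    P=C.reshape(-1,3)
    k=(P[:,2]>.095)&(P[:,1]>.1)&(P[:,1]<.45)&(P[:,0]>.35)&(P[:,0]<.65)&(P[:,2]<.3)
    Q=P[k];print(nm,k.sum(),Q.min(0),Q.max(0))
    F=Q[Q[:,2]>.125]; print(' flap n',len(F),F.mean(0),np.percentile(F,[1,99],0))
    w,V=np.linalg.eigh(np.cov(F.T));print(w,V.T)
# ring in scene, dark pixels
g=S['image'].max(2); r=(g<75).astype(np.uint8); r[:270]=0;r[322:]=0;r[:,:470]=0;r[:,530:]=0
cs,_=cv2.findContours(r,0,2);c=max(cs,key=cv2.contourArea);e=cv2.fitEllipse(cv2.convexHull(c));print('ring',e)
gt=T['image'].max(2); 
for v in range(208,230,3): print(v,gt[v,76:124:2])
for u,v in[(88,219),(94,219),(100,219),(106,219),(112,218)]: print(u,CT[v,u])
cv2.imwrite('pics/c1.png',np.hstack([cv2.resize(S['image'][250:350,440:540],(400,400),interpolation=0),cv2.resize(T['image'][170:270,70:170],(400,400),interpolation=0)]))
E
```

```text
[ 473  221   89   17 1118] [514.9025 229.034 ] z [0.0464 0.0616 0.0653]
[[ 0.5721 -0.2991  0.062 ]
 [ 0.5976 -0.2997  0.062 ]
 [ 0.5975 -0.4458  0.062 ]
 [ 0.5719 -0.4449  0.062 ]]
[ 444  309   82   18 1064] [485.4972 317.2679] z [0.0584 0.0618 0.065 ]
[[ 0.4463 -0.25    0.062 ]
 [ 0.455  -0.3825  0.062 ]
 [ 0.4327 -0.3833  0.062 ]
 [ 0.4241 -0.2511  0.062 ]]
hook pts [ 0.5874 -0.1458  0.046 ] [ 0.6279 -0.1457  0.046 ] [ 0.5874 -0.2987  0.046 ]
top 5221 [0.5025 0.1507 0.095 ] [0.65   0.45   0.2449]
 flap n 2268 [0.5756 0.2546 0.1707] [[0.5039 0.2402 0.1259]
 [0.6481 0.276  0.2417]]
[0.     0.0008 0.0017] [[-0.1005  0.9911 -0.0869]
 [-0.0246  0.0848  0.9961]
 [-0.9946 -0.1022 -0.0158]]
scene 4204 [0.5005 0.1524 0.0951] [0.65   0.45   0.2429]
 flap n 761 [0.5806 0.261  0.2034] [[0.5046 0.2398 0.1287]
 [0.649  0.2836 0.2414]]
[0.0001 0.0006 0.0009] [[-0.1014  0.9912 -0.0854]
 [-0.7465 -0.1326 -0.6521]
 [-0.6576 -0.0024  0.7533]]Traceback (most recent call last):
  File "<stdin>", line 27, in <module>
cv2.error: OpenCV(4.12.0) /io/opencv/modules/imgproc/src/shapedescr.cpp:361: error: (-201:Incorrect size of input array) There should be at least 5 points to fit the ellipse in function 'fitEllipseNoDirect'
```

```bash
python3 - <<'E'
from h import *
np.set_printoptions(precision=4,suppress=True)
T=dict(np.load('top.npz'));S=dict(np.load('scene.npz'))
CT=cloud(T);CS=cloud(S)
h=np.array([.9947,.1015,0]);nrm=np.array([-.1005,.9911,-.087])
for nm,C in(('top',CT),('scene',CS)):
    P=C.reshape(-1,3)
    k=(P[:,2]>.11)&(P[:,1]>.2)&(P[:,1]<.33)&(P[:,0]>.47)&(P[:,0]<.68)&(P[:,2]<.3)
    F=P[k]; print(nm,'along h',np.percentile(F@h,[.5,99.5]))
    R=F[F[:,2]>.207]; print('ring pts',len(R),R.mean(0),R.min(0),R.max(0),'h',np.percentile(R@h,[5,50,95]))
    G=F[F[:,2]<.19]; print('plane n offset',np.median(G@nrm))
K=CS; m=((K[...,2]>.2)&(K[...,2]<.26)&(K[...,1]>.2)&(K[...,1]<.33)&(K[...,0]<.65)&(K[...,0]>.5)).astype(np.uint8)
cs,_=cv2.findContours(m,0,1);c=max(cs,key=cv2.contourArea);print('ring ellipse',cv2.fitEllipse(cv2.convexHull(c)),cv2.boundingRect(c))
P=CT.reshape(-1,3); k=(P[:,2]>.098)&(P[:,2]<.112)&(P[:,0]>.48)&(P[:,0]<.67)&(P[:,1]>.1)&(P[:,1]<.27)
print('rim',P[k].min(0),P[k].max(0), cv2.minAreaRect(P[k][:,:2].astype(np.float32)))
cv2.imwrite('pics/c1.png',np.hstack([cv2.resize(S['image'][250:350,440:540],(400,400),interpolation=0),cv2.resize(T['image'][170:270,70:170],(400,400),interpolation=0)]))
E
```

```text
top along h [0.5254 0.6758]
ring pts 180 [0.5774 0.257  0.2328] [0.5727 0.2361 0.207 ] [0.5819 0.2821 0.2449] h [0.5981 0.6002 0.6033]
plane n offset 0.17941072548877685
scene along h [0.5264 0.6755]
ring pts 313 [0.5771 0.2624 0.2284] [0.5713 0.2377 0.2074] [0.5813 0.2845 0.2429] h [0.5982 0.6008 0.6026]
plane n offset 0.18259459298082734
ring ellipse ((497.845947265625, 295.4823913574219), (26.94741439819336, 40.258724212646484), 117.9382553100586) (479, 281, 38, 31)
rim [0.5038 0.1507 0.098 ] [0.6618 0.2568 0.112 ] ((0.5835334062576294, 0.20438028872013092), (0.15106461942195892, 0.09364986419677734), 5.91946268081665)
```

View pics/c1.png

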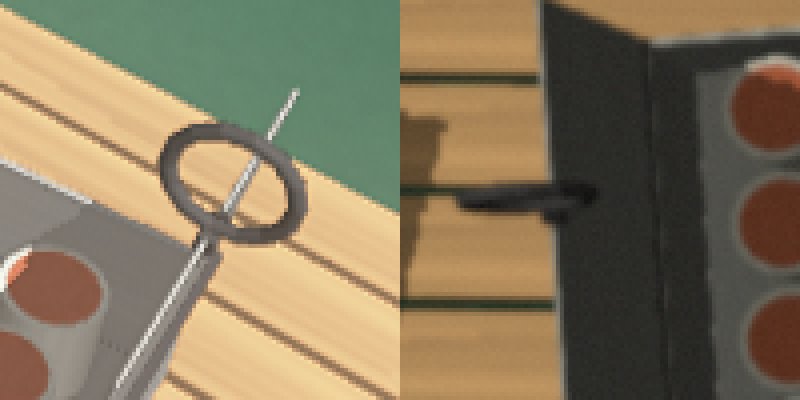

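The crop shows the ring in full, centred at about (497.8,295.5) in the scene view and edge-on in the top view. That puts the ring centre near (0.577, 0.260, 0.219), the hinge direction at +5.9° yaw, and the flap at about 1.66 rad. The pole's balance point is near (0.586, -0.335). Next I move above it.

```bash
python3 -m crank '[{"dp":[0.8,0.55,-0.2],"angular":[0,0,4.55]},{"dp":[0.8,0.55,-0.2],"angular":[0,0,4.55]},{"dp":[0.8,0.55,-0.2],"angular":[0,0,4.55]},{"dp":[0.8,0.55,-0.2],"angular":[0,0,4.55]},{"dp":[0.8,0.55,-0.2],"angular":[0,0,4.55]},{"dp":[0.8,0.55,-0.2],"angular":[0,0,4.55]},{"dp":[0.8,0.55,-0.2],"angular":[0,0,4.55]},{"dp":[0.8,0.55,-0.2],"angular":[0,0,4.55]},{"dp":[0.8,0.55,-0.2],"angular":[0,0,4.55]},{"dp":[0.8,0.55,-0.2],"angular":[0,0,4.55]},{"dp":[0.8,0.55,-0.2],"angular":[0,0,4.55]},{"dp":[0.8,0.55,-0.2],"angular":[0,0,4.55]},{"dp":[0.8,0.55,-0.2],"angular":[0,0,4.55]},{"dp":[0.8,0.55,-0.2],"angular":[0,0,4.55]},{"dp":[0.65,0.47,0],"angular":[0,0,4.6]},{"dp":[0,0,0],"angular":[0,0,0]},{"dp":[0,0,0],"angular":[0,0,0]}]' 0
cat > look.py <<'E'
import sys
from h import *
from station import sense, vision
from scipy.spatial.transform import Rotation as R
s=sense(); print('t',s['t'],np.round(s['tcp_pos'],4),'R',np.round(R.from_quat(s['tool_rot']).as_matrix(),3).tolist(),'F',np.round(s['force'],1),'M',np.round(s['ft_torque'],2),'gap',round(s['finger_gap'],3),'q',np.round(s['q'],2))
if len(sys.argv)>1:
    d=vision.snapshot(sys.argv[1]); np.savez(sys.argv[2]+'.npz',**d,tp=s['tcp_pos'],tr=s['tool_rot']); cv2.imwrite('pics/'+sys.argv[2]+'.png',d['image'])
E
python3 look.py wrist w1
```

```text
t: 1.8
tcp_pos: [0.5859, -0.3352, 0.1637]
tool_rot: [0.707, 0.707, -0.0, -0.001]
force: [-1.0, 0.3, 0.3]
finger_gap: 1.0
gripper_force: 0.0
t 1.8 [ 0.5859 -0.3352  0.1637] R [[0.0, 1.0, -0.001], [1.0, -0.0, 0.0], [0.0, -0.001, -1.0]] F [-1.   0.3  0.3] M [-0.    0.02 -0.02] gap 1.0 q [-0.68  0.69  1.37 -0.    1.08 -0.68]
```

View pics/w1.png

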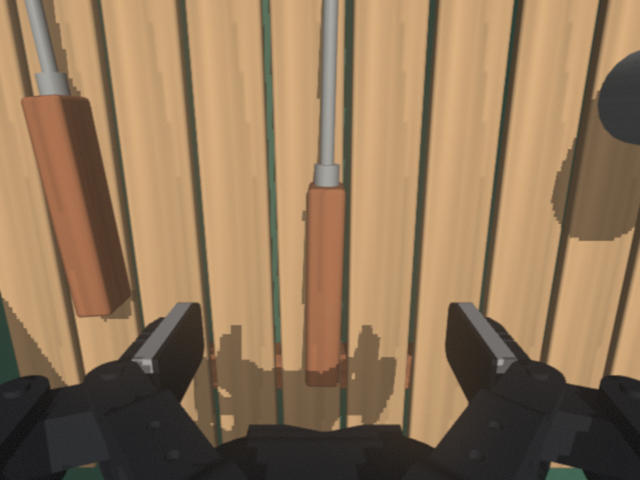

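The wrist view shows the handle between the fingers, with its top spanning columns 308–343 and its front edge at row 186. The shaft runs up to (331,0). I'll refine the pole pose from this.

```bash
python3 - <<'E'
from h import *
from scipy.spatial.transform import Rotation as R
d=dict(np.load('w1.npz')); M=np.eye(4);M[:3,:3]=R.from_quat(d['tr']).as_matrix();M[:3,3]=d['tp']
d['pose']=M@d['mount']
for u,v,z in[(309,187,.062),(344,187,.062),(307,380,.062),(339,380,.062),(327,165,.046),(331,5,.046)]: print(u,v,plane(d,u,v,z).round(4))
E
```

```text
309 187 [ 0.5777 -0.3024  0.062 ]
344 187 [ 0.5973 -0.3024  0.062 ]
307 380 [ 0.5751 -0.4276  0.062 ]
339 380 [ 0.5958 -0.4276  0.062 ]
327 165 [ 0.5879 -0.292   0.046 ]
331 5 [ 0.5898 -0.2074  0.046 ]
```

```bash
python3 -m crank '[{"dp":[0.03,0.1,-0.6],"angular":[0,0,-1]},{"dp":[0,0,-0.8],"angular":[0,0,0]},{"dp":[0,0,-0.8],"angular":[0,0,0]},{"dp":[0,0,-0.7],"angular":[0,0,0]},{"dp":[0,0,-0.5],"angular":[0,0,0]},{"dp":[0,0,-0.3],"angular":[0,0,0]},{"dp":[0,0,0],"angular":[0,0,0]},{"dp":[0,0,0],"angular":[0,0,0]}]' 0
python3 -m crank '[{"dp":[0,0,0],"angular":[0,0,0]},{"dp":[0,0,0],"angular":[0,0,0]},{"dp":[0,0,0],"angular":[0,0,0]},{"dp":[0,0,0],"angular":[0,0,0]},{"dp":[0,0,0],"angular":[0,0,0]},{"dp":[0,0,0],"angular":[0,0,0]},{"dp":[0,0,0],"angular":[0,0,0]},{"dp":[0,0,0],"angular":[0,0,0]}]' 1 100; python3 look.py
```

```text
t: 2.65
tcp_pos: [0.5872, -0.3334, 0.0539]
tool_rot: [0.714, 0.7, 0.0, 0.001]
force: [0.4, -0.0, -0.4]
finger_gap: 1.001
gripper_force: 0.0
t: 3.45
tcp_pos: [0.5875, -0.3331, 0.054]
tool_rot: [0.714, 0.701, 0.0, 0.001]
force: [0.5, 1.0, 4.6]
finger_gap: 0.24
gripper_force: 100.0
t 3.45 [ 0.5875 -0.3331  0.054 ] R [[0.018, 1.0, 0.001], [1.0, -0.018, -0.001], [-0.001, 0.001, -1.0]] F [0.5 1.  4.6] M [ 0.04 -0.04 -0.01] gap 0.24 q [-0.68  0.83  1.42  0.    0.88 -0.66]
```

```bash
python3 -m crank '[{"dp":[0,0,0.3],"angular":[0,0,0]},{"dp":[0,0,0.6],"angular":[0,0,0]},{"dp":[0,0,0.9],"angular":[0,0,0]},{"dp":[-0.1,0.3,0.9],"angular":[0,0,0.5]},{"dp":[-0.2,0.6,0.9],"angular":[0,0,0.6]},{"dp":[-0.2,0.9,0.8],"angular":[0,0,0.7]},{"dp":[-0.25,0.9,0.6],"angular":[0,0,0.7]},{"dp":[-0.25,0.9,0.6],"angular":[0,0,0.7]},{"dp":[-0.25,0.9,0.4],"angular":[0,0,0.7]},{"dp":[-0.25,0.9,0.2],"angular":[0,0,0.7]},{"dp":[-0.2,0.9,0],"angular":[0,0,0.7]},{"dp":[-0.2,0.9,0],"angular":[0,0,0.6]},{"dp":[-0.2,0.9,0],"angular":[0,0,0.5]},{"dp":[-0.15,0.9,0],"angular":[0,0,0.5]},{"dp":[0,0.7,0],"angular":[0,0,0]},{"dp":[0,0.4,0],"angular":[0,0,0]},{"dp":[0,0,0],"angular":[0,0,0]},{"dp":[0,0,0],"angular":[0,0,0]},{"dp":[0,0,0],"angular":[0,0,0]}]'
python3 look.py top t2; python3 look.py scene s2
python3 - <<'E'
import cv2,numpy as np
a=cv2.imread('pics/t2.png')[150:300,60:410];b=cv2.imread('pics/s2.png')[180:330,290:640]
cv2.imwrite('pics/c2.png',np.vstack([cv2.resize(a,(700,300)),cv2.resize(b,(700,300))]))
E
```

```text
t: 5.35
tcp_pos: [0.5197, -0.0308, 0.2393]
tool_rot: [0.67, 0.742, -0.0, 0.0]
force: [-0.4, -1.2, -0.8]
finger_gap: 0.237
gripper_force: 99.4
t 5.35 [ 0.5197 -0.0308  0.2393] R [[-0.101, 0.995, 0.0], [0.995, 0.101, -0.0], [-0.0, 0.0, -1.0]] F [-0.4 -1.2 -0.8] M [-0.02  0.06  0.02] gap 0.237 q [-0.27  0.4   1.7  -0.    1.04 -0.37]
t 5.4 [ 0.5197 -0.0308  0.2392] R [[-0.101, 0.995, 0.0], [0.995, 0.101, -0.0], [-0.0, 0.0, -1.0]] F [ 0.2 -0.8 -1.6] M [-0.03 -0.01  0.  ] gap 0.239 q [-0.27  0.4   1.7  -0.    1.04 -0.37]
```

View pics/c2.png

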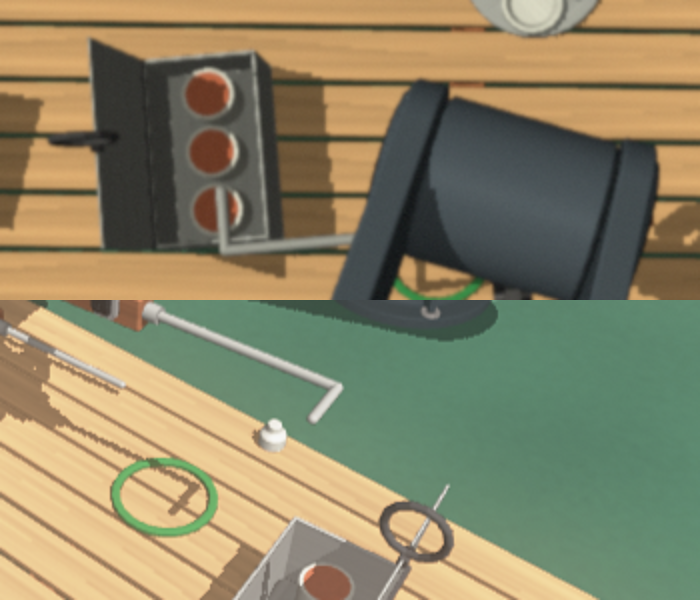

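The crops show the hook held level: bend at top-view pixel (172,274) and tip at (170.5,244). In the scene view they are at (459.5,223) and (446.5,240). I'll triangulate it against the ring.

```bash
python3 - <<'E'
from h import *
np.set_printoptions(precision=4,suppress=True)
T=dict(np.load('t2.npz'));S=dict(np.load('s2.npz'))
print('ring',tri(ray(T,95.5,219),ray(S,497.8,295.5)))
print('bend',tri(ray(T,172,274),ray(S,459.5,223)),'tip',tri(ray(T,170.5,244),ray(S,446.5,240)))
tcp=S['tp']
for D in(T,S):
    P=cloud(D).reshape(-1,3); k=(P[:,2]>.2)&(P[:,2]<.26)&(P[:,0]<.6)&(P[:,0]>.45)&(P[:,1]>.06)&(P[:,1]<.21)
    Q=P[k]; Q=Q[Q[:,1]<.3]; k2=Q[:,1]>Q[:,1].max()-.02
    sh=Q[~k2]; sh=sh[sh[:,0]<np.median(sh[:,0])+.02]
    print('hook pts',Q[k2].min(0),Q[k2].max(0),np.median(Q[k2],0)); print('shaft',len(sh), [sh[(sh[:,1]>a)&(sh[:,1]<a+.02)].mean(0).round(4).tolist() for a in(.07,.09,.11,.13)])
    print('ring',[f(P[(P[:,2]>.207)&(P[:,2]<.26)&(P[:,1]>.22)&(P[:,1]<.33)&(P[:,0]>.54)&(P[:,0]<.62)],0) for f in(np.min,np.max)])
E
```

```text
ring (array([0.5778, 0.2644, 0.2231]), np.float64(0.0048213105644786015))
bend (array([0.5011, 0.1587, 0.2337]), np.float64(0.0032031867436447176)) tip (array([0.5419, 0.1625, 0.2312]), np.float64(0.003482697820217301))
hook pts [0.4979 0.1448 0.229 ] [0.544  0.1644 0.2384] [0.5168 0.1577 0.2341]
shaft 324 [[0.509, 0.0805, 0.2347], [0.5069, 0.1001, 0.2344], [0.5049, 0.1198, 0.2346], [0.5034, 0.137, 0.2346]]
ring [array([0.5725, 0.2365, 0.2073]), array([0.5825, 0.2813, 0.2451])]
hook pts [0.4975 0.1463 0.229 ] [0.5438 0.1662 0.236 ] [0.5169 0.1606 0.2335]
shaft 309 [[0.5091, 0.0801, 0.2324], [0.5073, 0.1002, 0.2326], [0.5054, 0.1202, 0.2327], [0.5033, 0.138, 0.2326]]
ring [array([0.5717, 0.2378, 0.2072]), array([0.5814, 0.2849, 0.2433])]
```

```bash
python3 -m crank '[{"dp":[0,0.4,0],"angular":[0,0,0]},{"dp":[0,0.7,0],"angular":[0,0,0]},{"dp":[0,0.7,0],"angular":[0,0,0]},{"dp":[0,0.7,-0.1],"angular":[0,0,0]},{"dp":[0.03,0.5,-0.15],"angular":[0,0,0]},{"dp":[0.03,0.17,-0.12],"angular":[0,0,0]},{"dp":[0,0,0],"angular":[0,0,0]},{"dp":[0,0,0],"angular":[0,0,0]},{"dp":[0,0,0],"angular":[0,0,0]}]'
python3 look.py top t3; python3 look.py scene s3
python3 - <<'E'
from h import *
np.set_printoptions(precision=4,suppress=True)
a=cv2.imread('pics/t3.png')[170:270,60:180];b=cv2.imread('pics/s3.png')[220:320,430:550]
cv2.imwrite('pics/c3.png',np.hstack([cv2.resize(a,(396,330)),cv2.resize(b,(396,330))]))
for n in('t3','s3'):
    P=cloud(dict(np.load(n+'.npz'))).reshape(-1,3)
    Q=P[(P[:,2]>.212)&(P[:,2]<.25)&(P[:,1]>.2)&(P[:,1]<.32)&(P[:,0]>.48)&(P[:,0]<.562)]; print('hook',len(Q),Q.min(0),Q.max(0), 'tip y',np.median(Q[Q[:,0]>.53],0))
    Q=P[(P[:,2]>.207)&(P[:,2]<.26)&(P[:,1]>.22)&(P[:,1]<.33)&(P[:,0]>.562)&(P[:,0]<.62)]; print('ring',Q.min(0),Q.max(0))
E
```

```text
t: 6.35
tcp_pos: [0.5215, 0.0646, 0.2283]
tool_rot: [0.67, 0.742, -0.0, 0.0]
force: [0.2, 0.0, -0.2]
finger_gap: 0.239
gripper_force: 99.3
t 6.35 [0.5215 0.0646 0.2283] R [[-0.101, 0.995, 0.0], [0.995, 0.101, -0.0], [-0.0, 0.0, -1.0]] F [ 0.2  0.  -0.2] M [-0.03  0.04 -0.06] gap 0.239 q [-0.09  0.42  1.7  -0.    1.02 -0.19]
t 6.4 [0.5215 0.0645 0.2283] R [[-0.101, 0.995, 0.0], [0.995, 0.101, -0.0], [-0.0, 0.0, -1.0]] F [-0.2 -0.3 -0.9] M [-0.03  0.01 -0.02] gap 0.234 q [-0.09  0.42  1.7  -0.    1.02 -0.19]
hook 318 [0.4999 0.2209 0.2163] [0.5466 0.2604 0.2281] tip y [0.5381 0.2549 0.2232]
ring [0.5723 0.2358 0.2078] [0.5823 0.2813 0.2442]
hook 386 [0.497 0.2   0.216] [0.545  0.2614 0.2263] tip y [0.5394 0.2577 0.2221]
ring [0.5715 0.238  0.2071] [0.5814 0.2845 0.242 ]
```

View pics/c3.png

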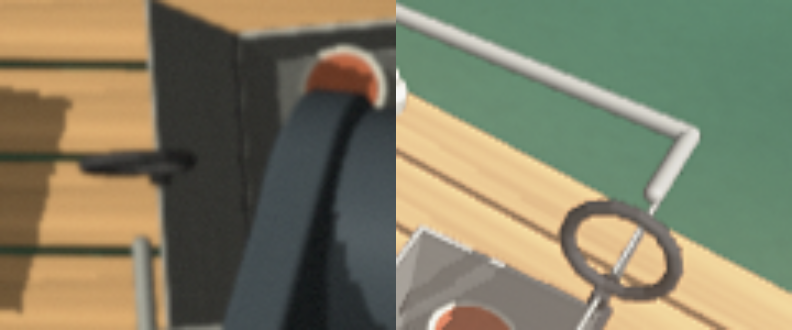

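The crops show the hook just on the robot's side of the ring, tip at about (650,195) in the right panel, level with the hole at (622,250) and pointing into it. I'll insert along the hinge direction.

```bash
python3 -m crank '[{"dp":[0.3,0.03,0],"angular":[0,0,0]},{"dp":[0.4,0.04,0],"angular":[0,0,0]},{"dp":[0.4,0.04,0],"angular":[0,0,0]},{"dp":[0.4,0.04,0],"angular":[0,0,0]},{"dp":[0.33,0.04,0],"angular":[0,0,0]},{"dp":[0,0,0],"angular":[0,0,0]},{"dp":[0,0,0],"angular":[0,0,0]},{"dp":[0,0,0],"angular":[0,0,0]}]'
python3 look.py scene s4
python3 - <<'E'
import cv2,numpy as np
b=cv2.imread('pics/s4.png')[240:340,430:550]
cv2.imwrite('pics/c4.png',cv2.resize(b,(480,400)))
E
```

```text
t: 7.25
tcp_pos: [0.5755, 0.0711, 0.228]
tool_rot: [0.67, 0.742, -0.0, -0.001]
force: [-0.4, 0.2, -0.9]
finger_gap: 0.235
gripper_force: 99.3
t 7.25 [0.5755 0.0711 0.228 ] R [[-0.102, 0.995, -0.001], [0.995, 0.102, 0.0], [0.0, -0.001, -1.0]] F [-0.4  0.2 -0.9] M [0.06 0.06 0.02] gap 0.235 q [-0.07  0.49  1.57 -0.    1.08 -0.17]
```

View pics/c4.png

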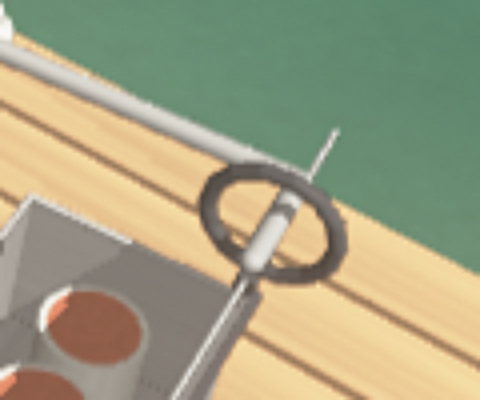

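The crop shows the hook through the ring, passing through the hole centre at about (272,235), with the shaft behind it. Now I swing the flap along the arc, pole kept level, to about 0.45 rad.

```bash
python3 -m crank '[{"dp":[0.03,-0.3,0],"angular":[0,0,0]},{"dp":[0.03,-0.3,0],"angular":[0,0,0]},{"dp":[0.03,-0.28,-0.04],"angular":[0,0,0]},{"dp":[0.03,-0.28,-0.04],"angular":[0,0,0]},{"dp":[0.03,-0.27,-0.08],"angular":[0,0,0]},{"dp":[0.03,-0.27,-0.08],"angular":[0,0,0]},{"dp":[0.025,-0.255,-0.125],"angular":[0,0,0]},{"dp":[0.025,-0.255,-0.125],"angular":[0,0,0]},{"dp":[0.025,-0.235,-0.16],"angular":[0,0,0]},{"dp":[0.025,-0.235,-0.16],"angular":[0,0,0]},{"dp":[0.02,-0.21,-0.195],"angular":[0,0,0]},{"dp":[0.02,-0.21,-0.195],"angular":[0,0,0]},{"dp":[0.02,-0.175,-0.22],"angular":[0,0,0]},{"dp":[0.02,-0.175,-0.22],"angular":[0,0,0]},{"dp":[0.015,-0.14,-0.245],"angular":[0,0,0]},{"dp":[0.015,-0.14,-0.245],"angular":[0,0,0]},{"dp":[0,0,0],"angular":[0,0,0]},{"dp":[0,0,0],"angular":[0,0,0]}]'
python3 look.py scene s5
python3 - <<'E'
from h import *
b=cv2.imread('pics/s5.png')[210:410,330:570]
cv2.imwrite('pics/c5.png',cv2.resize(b,(720,600)))
E
```

```text
t: 9.1
tcp_pos: [0.5878, -0.0411, 0.164]
tool_rot: [0.67, 0.742, -0.0, -0.0]
force: [-0.9, -0.3, 0.2]
finger_gap: 0.237
gripper_force: 99.2
t 9.1 [ 0.5878 -0.0411  0.164 ] R [[-0.102, 0.995, -0.0], [0.995, 0.102, -0.0], [-0.0, -0.0, -1.0]] F [-0.9 -0.3  0.2] M [ 0.03 -0.02 -0.  ] gap 0.237 q [-0.26  0.59  1.6  -0.    0.95 -0.36]
```

View pics/c5.png

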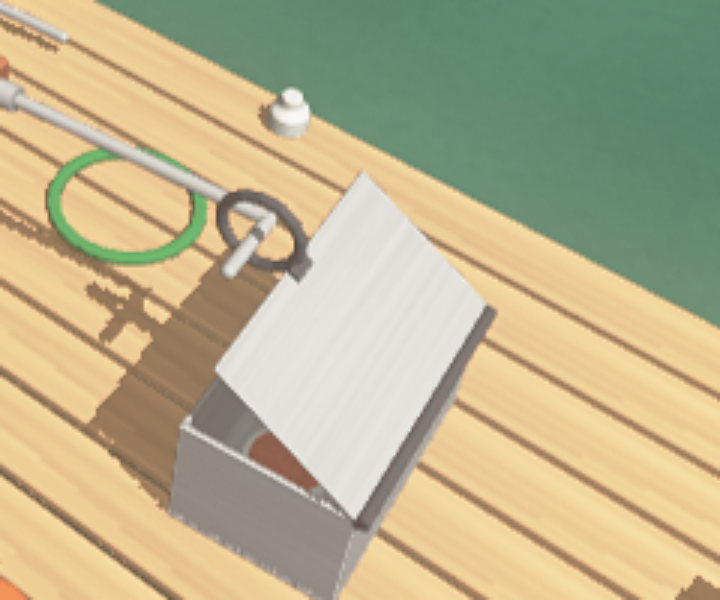

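The crop shows the flap past half way, with the hook still through the ring at about (262,232). I'll continue down to shut.

```bash
python3 -m crank '[{"dp":[0.01,-0.1,-0.265],"angular":[0,0,0]},{"dp":[0.01,-0.1,-0.265],"angular":[0,0,0]},{"dp":[0.006,-0.065,-0.28],"angular":[0,0,0]},{"dp":[0.006,-0.065,-0.28],"angular":[0,0,0]},{"dp":[0,-0.02,-0.285],"angular":[0,0,0]},{"dp":[0,-0.02,-0.285],"angular":[0,0,0]},{"dp":[0,0.01,-0.23],"angular":[0,0,0]},{"dp":[0,0.01,-0.2],"angular":[0,0,0]},{"dp":[0,0,0],"angular":[0,0,0]},{"dp":[0,0,0],"angular":[0,0,0]},{"dp":[0,0,0],"angular":[0,0,0]}]'
cat > flap.py <<'E'
import sys
from h import *
np.set_printoptions(precision=4,suppress=True)
d=dict(np.load(sys.argv[1]+'.npz'));P=cloud(d).reshape(-1,3)
h=np.array([.9947,.1015,0]);u=np.array([-.1015,.9947,0]);C=np.array([.5778,.250,.105])
a=(P-C)@h;b=-(P-C)@u;z=P[:,2]-.105
k=(abs(a)<.065)&(b>.01)&(b<.085)&(z>-.02)&(z<.1)&(abs(a)>.03)
f=np.polyfit(b[k],z[k],1);print('flap pts',k.sum(),'angle',np.arctan(f[0]),'offset',f[1],'resid',np.std(z[k]-np.polyval(f,b[k])))
k=(abs(a)<.035)&(b>.098)&(b<.16)&(z>-.05);print('ring/hook z',np.percentile(P[k,2],[2,50,98]))
k=(abs(a+.02)<.012)&(b>.15)&(b<.23)&(z>-.055);print('shaft z at b',[(m,np.median(P[k&(abs(b-m)<.01),2]).round(4)) for m in(.16,.18,.2,.22)])
E
python3 look.py scene s6; python3 flap.py s6
python3 - <<'E'
from h import *
b=cv2.imread('pics/s6.png')[210:410,330:570]
cv2.imwrite('pics/c6.png',cv2.resize(b,(720,600)))
E
```

```text
t: 10.25
tcp_pos: [0.589, -0.0513, 0.1019]
tool_rot: [0.67, 0.742, 0.0, 0.0]
force: [0.0, -0.3, -0.9]
finger_gap: 0.234
gripper_force: 99.3
t 10.25 [ 0.589  -0.0513  0.1019] R [[-0.102, 0.995, 0.0], [0.995, 0.102, -0.0], [-0.0, 0.0, -1.0]] F [ 0.  -0.3 -0.9] M [ 0.02 -0.   -0.02] gap 0.234 q [-0.28  0.68  1.64 -0.    0.82 -0.38]
flap pts 2005 angle 0.00228677703099 offset 0.0013268550735328465 resid 0.0010125492775338758
ring/hook z [0.0854 0.0966 0.1278]
shaft z at b [(0.16, np.float64(0.096)), (0.18, np.float64(0.0958)), (0.2, np.float64(0.0958)), (0.22, np.float64(0.0959))]
```

View pics/c6.png

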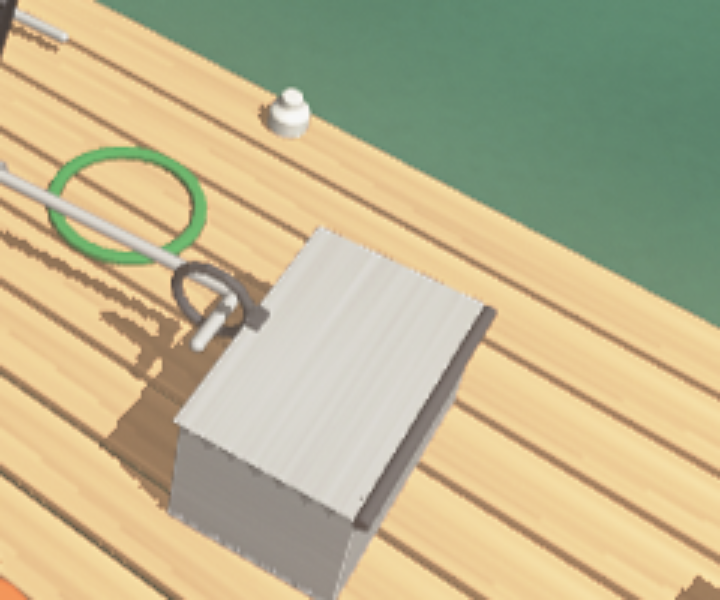

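The crop shows the flap shut; the fitted angle is about 0.002 rad, with the hook in the ring at about (220,310). I'll re-centre the hook in the ring and draw it out along -h.

```bash
python3 -m crank '[{"dp":[0,0,0],"angular":[0,0,0]},{"dp":[0,0,0.15],"angular":[0,0,0]},{"dp":[0,0,0.2],"angular":[0,0,0]},{"dp":[0,0,0],"angular":[0,0,0]},{"dp":[-0.3,-0.03,0],"angular":[0,0,0]},{"dp":[-0.45,-0.045,0],"angular":[0,0,0]},{"dp":[-0.45,-0.045,0],"angular":[0,0,0]},{"dp":[-0.45,-0.045,0],"angular":[0,0,0]},{"dp":[-0.45,-0.045,0],"angular":[0,0,0]},{"dp":[-0.4,-0.04,0],"angular":[0,0,0]},{"dp":[0,0,0],"angular":[0,0,0]},{"dp":[0,0,0],"angular":[0,0,0]}]'
python3 look.py scene s7; python3 flap.py s7
```

```text
t: 11.5
tcp_pos: [0.514, -0.0591, 0.1122]
tool_rot: [0.67, 0.742, 0.0, 0.0]
force: [0.4, 0.6, -1.9]
finger_gap: 0.236
gripper_force: 99.2
t 11.5 [ 0.514  -0.0591  0.1122] R [[-0.101, 0.995, 0.001], [0.995, 0.101, -0.0], [-0.0, 0.001, -1.0]] F [ 0.4  0.6 -1.9] M [ 0.05 -0.01 -0.02] gap 0.236 q [-0.33  0.6   1.82  0.    0.73 -0.43]
flap pts 2020 angle 0.0005245807707288824 offset 0.0014682650779871678 resid 0.0010027974220853878
ring/hook z [0.0838 0.1078 0.1283]
shaft z at b [(0.16, np.float64(nan)), (0.18, np.float64(nan)), (0.2, np.float64(nan)), (0.22, np.float64(nan))]
  return _methods._mean(a, axis=axis, dtype=dtype,
  ret = ret.dtype.type(ret / rcount)
```

The hook is out and the flap is still shut. Next I carry the pole back to where it lay, at TCP z ≈ 0.11.

```bash
python3 -m crank '[{"dp":[0,-0.3,0.3],"angular":[0,0,0]},{"dp":[0,-0.6,0.4],"angular":[0,0,0]},{"dp":[0.1,-0.8,0.3],"angular":[0,0,-0.7]},{"dp":[0.25,-0.8,0],"angular":[0,0,-0.7]},{"dp":[0.25,-0.8,0],"angular":[0,0,-0.7]},{"dp":[0.25,-0.8,0],"angular":[0,0,-0.7]},{"dp":[0.25,-0.8,0],"angular":[0,0,-0.7]},{"dp":[0.25,-0.8,0],"angular":[0,0,-0.7]},{"dp":[0.25,-0.8,0],"angular":[0,0,-0.7]},{"dp":[0.25,-0.8,0],"angular":[0,0,-0.7]},{"dp":[0.25,-0.8,-0.3],"angular":[0,0,-0.7]},{"dp":[0.25,-0.7,-0.4],"angular":[0,0,-0.6]},{"dp":[0.1,-0.33,-0.3],"angular":[0,0,0]},{"dp":[0,0,-0.5],"angular":[0,0,0]},{"dp":[0,0,-0.5],"angular":[0,0,0]},{"dp":[0,0,-0.4],"angular":[0,0,0]},{"dp":[0,0,-0.25],"angular":[0,0,0]},{"dp":[0,0,-0.2],"angular":[0,0,0]},{"dp":[0,0,0],"angular":[0,0,0]},{"dp":[0,0,0],"angular":[0,0,0]}]'; python3 look.py
```

```text
t: 13.55
tcp_pos: [0.5876, -0.3327, 0.0569]
tool_rot: [0.713, 0.701, 0.0, 0.0]
force: [-0.2, 0.8, -0.6]
finger_gap: 0.234
gripper_force: 99.2
t 13.55 [ 0.5876 -0.3327  0.0569] R [[0.018, 1.0, 0.0], [1.0, -0.018, -0.0], [-0.0, 0.0, -1.0]] F [-0.2  0.8 -0.6] M [ 0.02  0.05 -0.01] gap 0.234 q [-0.68  0.83  1.42  0.    0.89 -0.66]
```

```bash
python3 -m crank '[{"dp":[0,0,-0.05],"angular":[0,0,0]},{"dp":[0,0,-0.05],"angular":[0,0,0]},{"dp":[0,0,0],"angular":[0,0,0]},{"dp":[0,0,0],"angular":[0,0,0]}]'
python3 -m crank '[{"dp":[0,0,0],"angular":[0,0,0]},{"dp":[0,0,0],"angular":[0,0,0]},{"dp":[0,0,0],"angular":[0,0,0]},{"dp":[0,0,0],"angular":[0,0,0]},{"dp":[0,0,0],"angular":[0,0,0]},{"dp":[0,0,0],"angular":[0,0,0]},{"dp":[0,0,0.3],"angular":[0,0,0]},{"dp":[0,0,0.6],"angular":[0,0,0]},{"dp":[0,0,0.9],"angular":[0,0,0]},{"dp":[0,0,0.9],"angular":[0,0,0]},{"dp":[0,0,0.9],"angular":[0,0,0]},{"dp":[0,0,0.5],"angular":[0,0,0]},{"dp":[0,0,0],"angular":[0,0,0]},{"dp":[0,0,0],"angular":[0,0,0]},{"dp":[0,0,0],"angular":[0,0,0]}]' 0
python3 look.py scene s8; python3 flap.py s8 2>/dev/null
```

```text
t: 13.95
tcp_pos: [0.5876, -0.3331, 0.054]
tool_rot: [0.714, 0.701, 0.0, 0.001]
force: [0.6, 1.0, 0.1]
finger_gap: 0.237
gripper_force: 99.6
t: 15.45
tcp_pos: [0.5864, -0.3321, 0.1749]
tool_rot: [0.714, 0.701, -0.0, -0.002]
force: [-0.3, -0.0, -0.2]
finger_gap: 0.998
gripper_force: 0.0
t 15.45 [ 0.5864 -0.3321  0.1749] R [[0.018, 1.0, -0.003], [1.0, -0.018, 0.002], [0.002, -0.003, -1.0]] F [-0.3 -0.  -0.2] M [ 0.03 -0.04  0.06] gap 0.998 q [-0.68  0.68  1.36 -0.    1.11 -0.66]
flap pts 2017 angle 0.0008146976128844286 offset 0.0014618687620722303 resid 0.0010442411210909198
ring/hook z [0.0839 0.1072 0.1286]
shaft z at b [(0.16, np.float64(nan)), (0.18, np.float64(nan)), (0.2, np.float64(nan)), (0.22, np.float64(nan))]
```

View pics/s8.png

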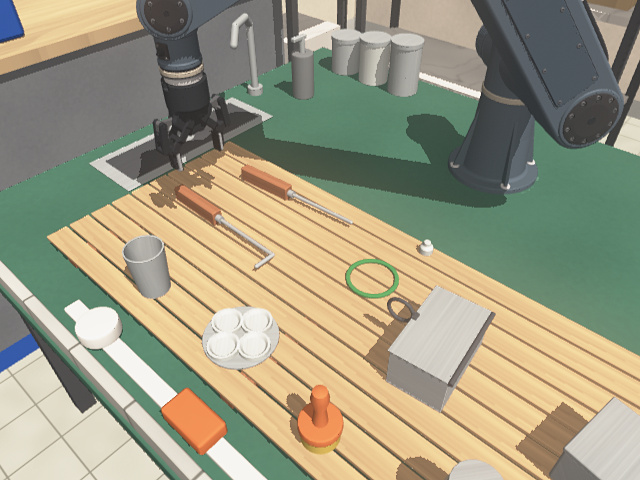

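The view shows the pole flat in its old place (handle at (198,203), hook at (265,260)). The dabba is shut with the ring free at (402,308), and the gripper is clear.

```bash
python3 -c "
from station import order; print(order.sign_off())"
```

```text
the job is handed in; nothing more can be done
None
```

The dabba flap is fully shut, the hook is out of the ring, the pole lies flat and released in its original place on the shelf, and the job is handed in; the sign-off returned no verdict.

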